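# Gauge a corm and hold the lamp shutter open on it

## Robot

A 6-joint arm with a two-finger parallel gripper is mounted at the origin on the work surface. World frame = base frame: x ahead of the robot, y to its left, z up, the work surface at z = 0. Lengths are in m, angles in rad, forces in N, time in s.
With the tool pointing down it reaches from about 0.3 to 0.775 m from the base axis. Payload 14.6 kg.
Tool frame: the origin (TCP) lies on the centre line of the jaws, within the pads' length; the fingertips stand 25 mm ahead of it and the grasp point (between the pads) lies 6 mm ahead of it (ctrl.tip_reach is the distance from the TCP to the fingertips, in m); z points along the fingers, y is the line along which they close (so a half turn about z gives the same grasp; the last joint's range is limited). The gripper opens to 94 mm and grips with 3 to 60 N. Pads are 16 mm wide; open, the fingers measure 119 mm over their backs; the gripper's body (75 mm by 177 mm) begins 78 mm behind the grasp point.
Start: joints at [1.282, 0.3, 1.521, -0, 1.321, -0.067], TCP at [0.121, 0.537, 0.204] pointing down, gripper open.
Joint ranges: [-3.03, 3.03], [-0.79, 2.21], [0.23, 2.52], [-1.04, 4.18], [0, 3.07], [-2.55, 2.55]. Speed limits (rad/s): [2.22, 2.22, 2.57, 3.14, 3.14, 3.14].

## Interface

Orientations are given as [roll, pitch, yaw] about the fixed x, y, z axes, in that order (R = Rz(yaw) Ry(pitch) Rx(roll)).
In Python, from station import ctrl gives the robot as it stands. The module is installed in compiled form; this text tells all that it offers.
- The arm moves only by the tool apply_moves, never from a script. Its argument "deltas" is a list of rows, each a list of 7 numbers: the closure in counts, from 0 (fully open) to 255 (shut), then the shift along the world's x, y, z in cm, then the turn, a rotation vector about the world's x, y, z in rad. In form: [[jaw, tx, ty, tz, ax, ay, az], ...]. A call has 1 to 10 rows; each row shifts and turns the commanded pose from where the row before left it; what a row does not reach is not made up. A row lasts 1/10 s, in which the tool goes at most 50 mm and 8.59 degrees, less where a joint would pass 70% of its speed; a pose out of reach is approached as far as the arm can. A call with a gripper value outside its range is refused whole. The fingers move at their own pace and stop on an object; "grip_force" is the grip in N (left out, the last holds). Time passes only in rows, so rows that do not move let the fingers close. It gives the time, the measured TCP pose, the force, the opening and the grip force at its end, in the units of the state.
- ctrl.get_obs(): the state, without advancing time (a new reading comes with each control period).
- ctrl.camera(name): name is "side" or "top" or "wrist"; returns a dict with "img" (420x560x3 uint8, red, green, blue), "K" (3x3 intrinsics, pixels), "k1" (the pictures are not rectified: a ray, as slopes to the right and down, at radius r is drawn at 1 + k1 r^2 times it, then the intrinsics apply), "pose" (4x4, takes a point from camera to world coordinates); the wrist camera has in their place "hand_eye" (4x4, takes a point from camera to tool coordinates, whose origin is the TCP and whose axes are the flange's). Camera axes: x right, y up, looking along -z (the intrinsics and any distortion apply to the point x, -y, -z); pixel columns grow to the right and rows downward; lengths in m; the calibration is good to about 2 mm. A picture is of the moment at which its call begins: read the wrist's pose just before it. There is no depth.
- ctrl.hand_in(): hands the job in; it is judged then, once.
The state is a dict: "time_s": time; "qpos": joint angles; "joint_vel": joint speeds; "tau": joint torques, N m; "ee_pos": TCP position; "eef_rot": TCP orientation; "force": force on the tool from outside, world axes, zero at the start; "moment": the same for the moment, N m; "grip_width": finger opening in m; "grip_force": force on a finger pad.
Only numpy, scipy, OpenCV 4.12 (cv2) and the standard library are available. Lean on these libraries where they do the work, as an engineer would, in place of code of your own. Each camera call takes 0.05 s, during which the arm holds its last target. There are 200 camera calls.

## Task

At the inspection station, gently slide the gauge's jaw along against the green corm on the bed until the corm presses the sprung anvil in a little, and leave the jaw there. Then pull the lamp's spring-return shutter open by its upright grip until the index fin lines up with the brass pointer, and finish while still holding it there, for the photograph. Leave the other things on the bench where they are.

Things in the scene. Friction and masses are not known exactly. Their poses are not given: they have to be found in the camera images.
- station: the fixed station: dark base plate, 230 by 300 mm, 12 mm thick; aluminium bed, 46 mm wide, top 20 mm above the bench; behind it the grey lamp housing, top 70 mm up. Origin on the bench; x points from bed to housing (roughly away from the robot), y along both, z up. Bed centre line x = -20 mm; housing x = 30 to 110 mm, y = -130 to 130; anvil's housing on the bed y = -130 to -80, top 60 mm up
- jaw: sliding steel jaw on the bed, at the +y side of the corm: carriage 42 mm wide, 70 mm long, top 36 mm above the bench (45 mm at the face), with an upright black thumb grip. Slides 110 mm along station y with about 5.5 N of friction and stays where left; towards -y it closes on the corm. Origin at bench height below its flat face
- jaw_grip (a point): grip point in the jaw's black thumb grip, 60 mm above the bench; the grip is 16 mm thick along station y, 24 mm wide along x, from 34 to 80 mm above the bench, and lies 40 mm behind the jaw face
- jaw_face (a point): centre of the jaw's flat face, which looks to station -y, 32 mm above the bench
- anvil_face (a point): centre of the anvil's flat face, which looks to station +y towards the jaw, 32 mm above the bench
- anvil (a joint): how far the spring anvil (a steel plate on a rod at the -y end of the bed) is pushed into its housing, m: 0 at rest, at most 0.015, towards station -y; spring of 300 N/m, so the full stroke takes 4.8 N; the jaw's own friction is strong enough to keep it pressed in
- corm: the green dome-shaped plant corm on the bed between jaw and anvil: 38 mm across, straight-sided for the lowest 16 mm, 34 mm tall, flat underside, about 25 to 50 g. Origin at the centre of its underside. It slides freely along the bed when the jaw pushes it, and stands 4 to 19 mm clear of the anvil at first
- shutter: the lamp's shutter: a dark steel blade before the window, carried by an upright black grip on top of the lamp housing. It slides by at most 85 mm towards station +y; a spring pulls it shut (4.2 N at closed, 70 N/m more on the way: about 7 to 9 N at the pointer) whenever it is let go
- shutter_grip (a point): grip point in the shutter's black grip, 105 mm above the bench; the grip is 16 mm thick along station y, 24 mm wide along x, from 78 to 126 mm above the bench
- shutter_index (a point): end of the shutter's index fin, a dark steel strip 4 mm wide that sticks out from the foot of the grip towards station +x, 26 mm from the grip's middle; same station y as the grip
- pointer_tip (a point): tip of the brass pointer, a fixed rider on the back edge of the lamp housing's top (body 16 mm long, 82 mm above the bench); its nose is 6 mm wide along station y and points to station -x at the fin. Its axes are the station's. It is 35 to 65 mm further to +y than the index fin with the shutter shut
- plant_a: bystander: square white pot, 90 mm wide, 80 mm tall, with a reddish rosette succulent (about 135 mm tall in all); origin at the centre of its underside
- plant_b: bystander: square white pot, 90 mm wide, 80 mm tall, with a yellowish succulent (about 120 mm tall in all); origin at the centre of its underside
- plant_c: bystander: smaller square white pot, 70 mm wide, 65 mm tall, with a dark rosette (about 105 mm tall in all); origin at the centre of its underside
- empty_pot: bystander: empty square white pot, 90 mm wide, 80 mm tall; origin at the centre of its underside
- brush: bystander: small brush, 170 mm long, lying on the bench
- dish: bystander: flat white dish, 100 mm across, 18 mm high; origin at the centre of its underside
- spare_corm: bystander: second green dome-shaped corm, 38 mm across, standing on the bench itself; origin at the centre of its underside
Mind the look-alikes: they are no part of the job. Leave any pink or purple look-alike of the corm alone.

How it is judged:
By the outcome, as a careful person would: the job done as asked, in the order asked, and still so for the second after the job is handed in, while the arm keeps its last pose, push and grip.
It also fails if it takes over 51 s, if anything falls off the work surface, if the arm or the gripper's body presses on something with over 40 N, if the wrist force passes 120 N, or if a joint passes its speed limit or range.

## Working session

There is one attempt and no reset: what is moved stays moved. The work goes in short steps, Python scripts to look and compute and a tool call to move; the robot and the scene stay as the last step left them, time stands still between calls to the robot, and variables do not carry over. Pictures are saved under pics/ and viewed, at most 10 in all, crops included, and the job is handed in when it is done.

Besides the shell and the picture viewer there is one more tool, called after "Call:" in YAML: its name, and indented under it one key for each argument. apply_moves: Moves the arm, as the interface text tells. Its arguments: {"type":"object","properties":{"deltas":{"type":"array"},"grip_force":{"type":"number"}},"required":["deltas"]}

```bash
mkdir -p pics; cat > h.py <<'E'
import numpy as np, cv2
from scipy.spatial.transform import Rotation as R
from station import ctrl
def shot(name,f=None):
    o=ctrl.get_obs(); c=ctrl.camera(name)
    if 'pose' not in c or c.get('pose') is None:
        T=np.eye(4);T[:3,:3]=R.from_euler('xyz',o['eef_rot']).as_matrix();T[:3,3]=o['ee_pos'];c['pose']=T@c['hand_eye']
    if f: cv2.imwrite('pics/%s.png'%f,c['img'][:,:,::-1]); np.savez('pics/%s.npz'%f,**{k:c[k] for k in('img','K','k1','pose')})
    return c
def ray(c,u,v):
    K=c['K'];d=np.array([(u-K[0,2])/K[0,0],(v-K[1,2])/K[1,1]]);s=d.copy()
    for _ in range(30): s=d/(1+float(c['k1'])*(s@s))
    P=c['pose'];return P[:3,3],P[:3,:3]@np.array([s[0],-s[1],-1])
def atz(c,u,v,z):
    o,d=ray(c,u,v);return o+d*(z-o[2])/d[2]
def proj(c,p):
    P=c['pose'];q=P[:3,:3].T@(np.asarray(p)-P[:3,3]);s=np.array([q[0],-q[1]])/-q[2];s=s*(1+float(c['k1'])*(s@s))
    K=c['K'];return K[0,0]*s[0]+K[0,2],K[1,1]*s[1]+K[1,2]
E
python3 - <<'E'
from h import *
for n in('top','side'):
    c=shot(n,n+'0');print(n,c['pose'].round(3).tolist(),c['K'][0,0],c['k1'])
a=cv2.imread('pics/top0.png');cv2.imwrite('pics/top0b.png',cv2.resize(a,(800,600)))
print(ctrl.get_obs())
E
```

```text
top [[0.009, 0.994, -0.11, 0.357], [-1.0, 0.009, -0.001, -0.059], [0.0, 0.11, 0.994, 1.745], [0.0, 0.0, 0.0, 1.0]] 521.1011545432723 -0.15694745690890755
side [[-0.994, 0.088, -0.068, 0.448], [-0.11, -0.682, 0.723, 0.815], [0.018, 0.726, 0.687, 0.916], [0.0, 0.0, 0.0, 1.0]] 423.7566349102902 -0.039193045707779754
{'time_s': 0.1, 'qpos': array([ 1.28237033e+00,  3.00389408e-01,  1.52149326e+00, -2.93510487e-05,
        1.32071601e+00, -6.66223190e-02]), 'joint_vel': array([-0.00040486, -0.00052386, -0.00198528, -0.00108525,  0.00049931,
       -0.00120161]), 'tau': array([ 1.83366465e-03, -5.32642508e+01, -3.53283942e+01,  7.09458673e-02,
        2.34556018e-02, -6.42832561e-05]), 'ee_pos': array([0.12095076, 0.53629928, 0.20376829]), 'eef_rot': array([-3.14058697e+00, -3.86065460e-05,  2.91979624e+00]), 'force': array([-0.34471098,  0.81013603, -0.31238193]), 'moment': array([ 0.01095126, -0.05004584, -0.07188214]), 'grip_force': 0.0, 'grip_width': 0.09411947911150843}
```

View pics/top0b.png

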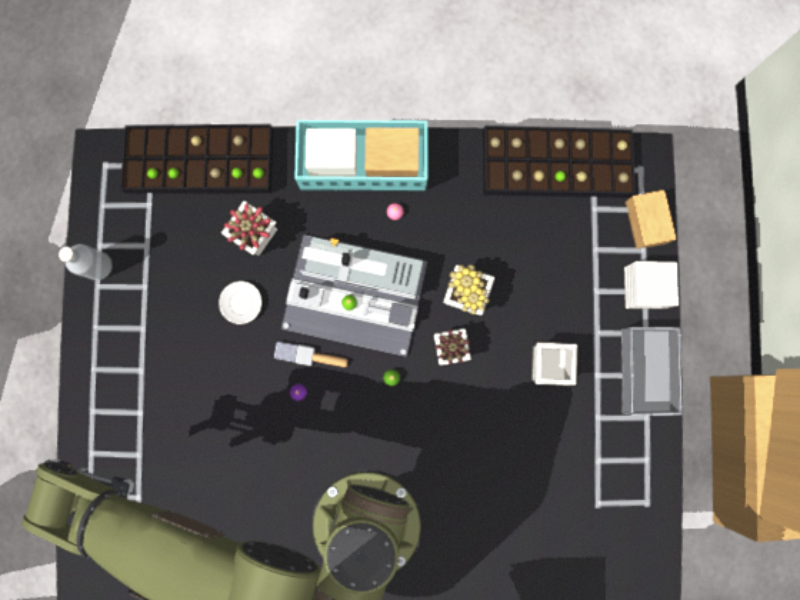

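View pics/side0.png

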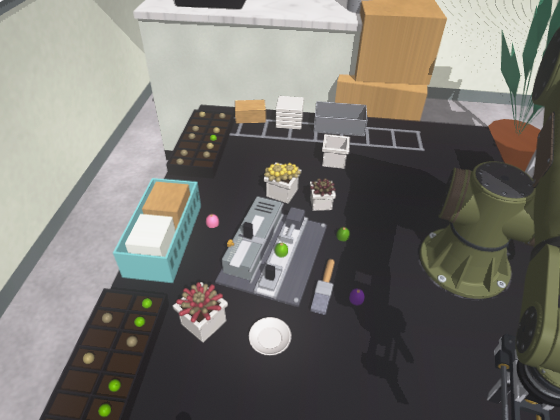

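The corm on the bed is at scaled top (349,302). The look-alikes are the spare corm on the bench (391,378), the purple one (298,392) and the pink one (395,211). The jaw grip is near (304,293), the shutter grip (346,258) and the pointer (335,241). I'll confirm them in an enlarged crop.

```bash
python3 - <<'E'
from h import *
a=cv2.imread('pics/top0.png')[155:255,190:310]
cv2.imwrite('pics/top0c.png',cv2.resize(a,(720,600),interpolation=cv2.INTER_CUBIC))
E
```

```text
(no output)
```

View pics/top0c.png

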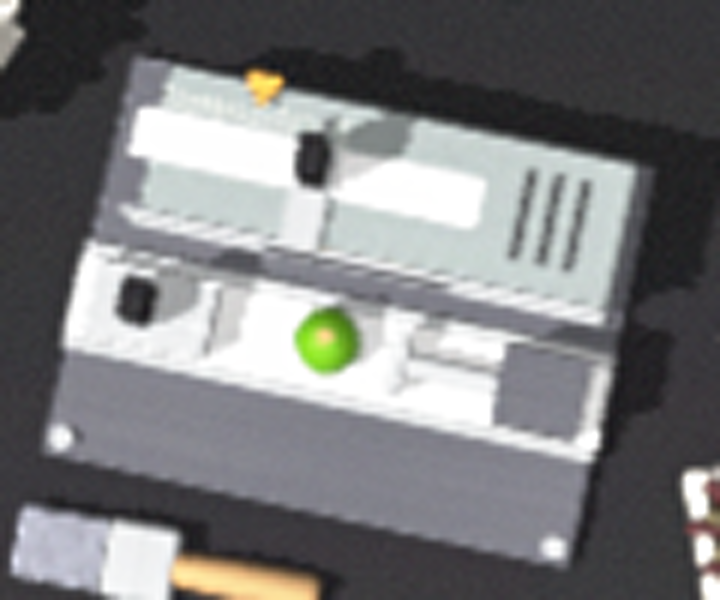

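The crop shows the bed corm at (327,340), the jaw grip at (137,300), the jaw face near x≈212, the anvil plate near (400,350), the shutter grip at (313,158) and the pointer at (264,85).

```bash
python3 - <<'E'
from h import *
d=np.load('pics/top0.npz');c={k:d[k] for k in d}
f=lambda u,v,z: atz(c,190+u/6-.5,155+v/6-.5,z)
L=f(45,452,.012);Rr=f(568,565,.012);BL=f(135,58,.012);BR=f(652,165,.012)
print(L,Rr,BL,BR,np.linalg.norm(L-Rr),np.linalg.norm(L-BL))
y=(L-Rr)/np.linalg.norm(L-Rr);yaw=np.arctan2(-y[0],y[1]);print('yaw',yaw)
X=np.array([np.cos(yaw),np.sin(yaw),0]);Y=np.array([-np.sin(yaw),np.cos(yaw),0])
O=(L+Rr)/2+.115*X;O2=(L+Rr+BL+BR)/4;O[2]=0;print(O,O2)
for n,u,v,z in[('jawgrip',137,290,.08),('jface',212,318,.045),('corm',327,338,.034),('anv',385,350,.045),('shgrip',313,150,.126),('ptr',264,95,.082),('fin',333,122,.08)]:
    p=f(u,v,z);q=p-O;print(n,p.round(4),(q@X).round(4),(q@Y).round(4))
E
```

```text
[0.45354702 0.2057418  0.012     ] [ 0.39395981 -0.08573753  0.012     ] [0.67630749 0.16049841 0.012     ] [ 0.61778964 -0.13113414  0.012     ] 0.29750770914787866 0.2273085811545977
yaw -0.201651822903321
[0.53642318 0.03696902 0.        ] [0.53540099 0.03734213 0.012     ]
jawgrip [0.5373 0.1478 0.08  ] -0.0213 0.1087
jface [0.5261 0.1106 0.045 ] -0.0249 0.07
corm [0.5167 0.048  0.034 ] -0.0215 0.0069
anv [0.5094 0.0156 0.045 ] -0.0222 -0.0264
shgrip [0.607  0.0512 0.126 ] 0.0663 0.0281
ptr [0.6436 0.0812 0.082 ] 0.0961 0.0648
fin [0.6294 0.0438 0.08  ] 0.0898 0.0253
```

Call:
apply_moves:
  deltas:
    - [130,2,-1.9,0,0,0,0.02]
    - [130,3.4,-3.2,0,0,0,0]
    - [130,3.4,-3.2,0,0,0,0]
    - [130,3.4,-3.2,0,0,0,0]
    - [130,3.4,-3.2,0,0,0,0]
    - [130,3.4,-3.2,0,0,0,0]
    - [130,3.4,-3.2,0,0,0,0]
    - [130,3.4,-3.2,0,0,0,0]
    - [130,3.4,-3.2,0,0,0,0]
    - [130,3.4,-3.2,0,0,0,0]
  grip_force: 20

```text
time_s: 1.1
ee_pos: [0.448, 0.2279, 0.2041]
eef_rot: [-3.141, -0.0, 2.94]
force: [0.9, 0.9, -0.1]
grip_width: 0.0459
grip_force: 0.0
```

Call:
apply_moves:
  deltas:
    - [130,3.4,-3.2,0,0,0,0]
    - [130,3.4,-3.1,0,0,0,0]
    - [130,2.2,-1.8,0,0,0,0]
    - [130,0,0,0,0,0,0]
    - [130,0,0,0,0,0,0]

```text
time_s: 1.6
ee_pos: [0.5368, 0.1483, 0.2036]
eef_rot: [-3.141, -0.001, 2.939]
force: [-0.8, 1.2, 0.4]
grip_width: 0.0461
grip_force: 0.0
```

```bash
python3 - <<'E'
from h import *
c=shot('wrist','w1');o=ctrl.get_obs();print(o['ee_pos'],o['eef_rot'],c['K'][0,0],c['k1'],c['hand_eye'].round(3).tolist())
E
```

```text
[0.53646216 0.14887764 0.20391082] [-3.14140270e+00 -7.97046228e-04  2.93991577e+00] 376.7115881030076 -0.007282222687509245 [[-0.0, 0.965, 0.262, 0.076], [1.0, 0.0, 0.0, 0.0], [0.0, 0.262, -0.965, -0.18], [0.0, 0.0, 0.0, 1.0]]
```

View pics/w1.png

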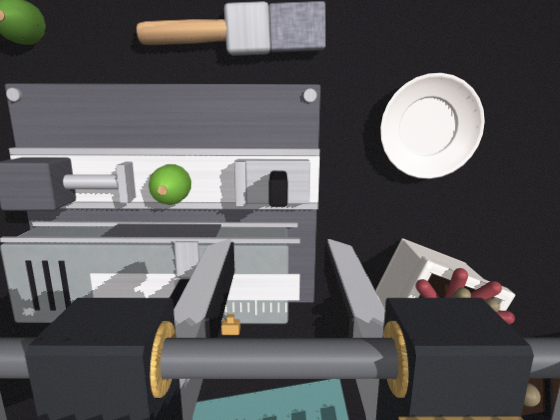

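The wrist view shows the corm at (170,185), jaw grip (278,188), jaw face front edge ~ (236,184), anvil plate (125,182) and pointer (231,325).

```bash
python3 - <<'E'
from h import *
d=np.load('pics/w1.npz');c={k:d[k] for k in d}
A=atz(c,8,86,.012);B=atz(c,320,85,.012);print(A,B,np.linalg.norm(A-B))
y=(B-A)/np.linalg.norm(A-B);yaw=np.arctan2(-y[0],y[1]);print('yaw',yaw)
yaw=-.2015
X=np.array([np.cos(yaw),np.sin(yaw),0]);Y=np.array([-np.sin(yaw),np.cos(yaw),0])
O=(A+B)/2+.115*X;O[2]=0;print(O)
for n,u,v,z in[('grip top robot edge',278,172,.08),('grip top far',278,200,.08),('gL',269,185,.08),('gR',288,185,.08),('facetop',236,180,.045),('corm',170,184,.02),('cormL',149,184,.016),('cormR',191,184,.016),('anvface',131,182,.045),('ptr nose',231,318,.082),('bed near edge',160,153,.02),('bed far edge',160,205,.02)]:
    p=atz(c,u,v,z);q=p-O;print(n,p.round(4),(q@X).round(4),(q@Y).round(4))
for n,s in[('jg',(-.02,.107,.08)),('ptr',(.092,.065,.082))]:
    print(n,proj(c,O+s[0]*X+s[1]*Y+np.array([0,0,s[2]])))
E
```

```text
[ 0.39568446 -0.08438967  0.012     ] [0.45470552 0.20468449 0.012     ] 0.2950378958617771
yaw -0.2014045368791124
[0.53786825 0.0371314  0.        ]
grip top robot edge [0.5161 0.1518 0.08  ] -0.0443 0.108
grip top far [0.5392 0.147  0.08  ] -0.0207 0.1079
gL [0.5252 0.1424 0.08  ] -0.0335 0.1006
gR [0.5284 0.1577 0.08  ] -0.0334 0.1162
facetop [0.5217 0.1113 0.045 ] -0.0307 0.0694
corm [0.5168 0.0427 0.02  ] -0.0217 0.0013
cormL [0.5132 0.0208 0.016 ] -0.0209 -0.0209
cormR [0.5216 0.0619 0.016 ] -0.0209 0.021
anvface [0.5041 0.0164 0.045 ] -0.029 -0.027
ptr nose [0.6379 0.0833 0.082 ] 0.0888 0.0652
bed near edge [0.4854 0.0417 0.02  ] -0.0523 -0.0061
bed far edge [0.5355 0.027  0.02  ] -0.0003 -0.0104
jg (np.float64(276.8650134601377), np.float64(200.82390544638724))
ptr (np.float64(230.86570170976313), np.float64(321.11377303024483))
```

Call:
apply_moves:
  deltas:
    - [130,0.25,-0.15,-2,0,0,0]
    - [130,0,0,-3,0,0,0]
    - [130,0,0,-3,0,0,0]
    - [130,0,0,-3,0,0,0]
    - [130,0,0,-2.4,0,0,0]
    - [130,0,0,0,0,0,0]

```text
time_s: 2.25
ee_pos: [0.5373, 0.1476, 0.0677]
eef_rot: [-3.14, -0.005, 2.941]
force: [-0.4, 0.6, 0.3]
grip_width: 0.046
grip_force: 0.0
```

Call:
apply_moves:
  deltas:
    - [255,0,0,0,0,0,0]
    - [255,0,0,0,0,0,0]
    - [255,0,0,0,0,0,0]
    - [255,0,0,0,0,0,0]
    - [255,0,0,0,0,0,0]
  grip_force: 25

```text
time_s: 2.75
ee_pos: [0.5398, 0.147, 0.0711]
eef_rot: [3.141, 0.001, 2.94]
force: [-2.0, -1.1, 7.1]
grip_width: 0.0156
grip_force: 25.0
```

Call:
apply_moves:
  deltas:
    - [255,-0.05,-0.25,0,0,0,0]
    - [255,-0.1,-0.5,0,0,0,0]
    - [255,-0.1,-0.5,0,0,0,0]
    - [255,-0.1,-0.5,0,0,0,0]
    - [255,-0.1,-0.5,0,0,0,0]
    - [255,-0.1,-0.5,0,0,0,0]
    - [255,-0.1,-0.5,0,0,0,0]
    - [255,-0.1,-0.5,0,0,0,0]
    - [255,-0.05,-0.25,0,0,0,0]

```text
time_s: 3.65
ee_pos: [0.5316, 0.1075, 0.0711]
eef_rot: [3.14, 0.0, 2.94]
force: [-3.5, 5.8, 7.7]
grip_width: 0.0157
grip_force: 25.0
```

Call:
apply_moves:
  deltas:
    - [255,-0.04,-0.2,0,0,0,0]
    - [255,-0.04,-0.2,0,0,0,0]
    - [255,-0.04,-0.2,0,0,0,0]
    - [255,-0.04,-0.2,0,0,0,0]
    - [255,-0.04,-0.2,0,0,0,0]
    - [255,-0.02,-0.1,0,0,0,0]
    - [255,0,0,0,0,0,0]
    - [255,0,0,0,0,0,0]

```text
time_s: 4.45
ee_pos: [0.5293, 0.0967, 0.0711]
eef_rot: [3.14, 0.0, 2.94]
force: [-4.8, 6.0, 9.1]
grip_width: 0.0155
grip_force: 25.0
```

```bash
python3 - <<'E'
from h import *
c=shot('wrist','w2');o=ctrl.get_obs();print(o['ee_pos'],o['eef_rot'],o['force'])
E
```

```text
[0.52929712 0.09665133 0.0710394 ] [3.14040291e+00 1.68704916e-04 2.93976729e+00] [-4.97108191  5.10577635  9.36347634]
```

View pics/w2.png

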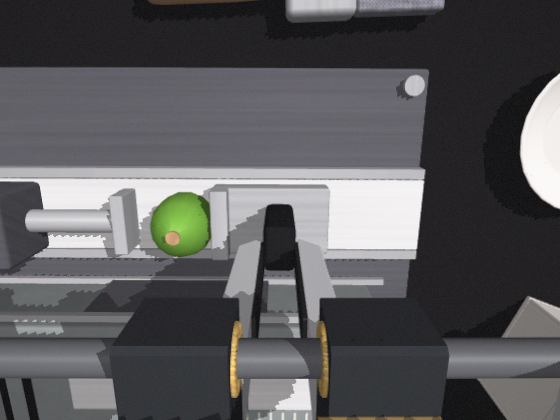

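The corm spans columns 151–215 and touches the jaw face. The anvil face is at ~137, so the gap is about 8 mm. I'll go 12.5 mm further.

Call:
apply_moves:
  deltas:
    - [255,-0.04,-0.2,0,0,0,0]
    - [255,-0.04,-0.2,0,0,0,0]
    - [255,-0.04,-0.2,0,0,0,0]
    - [255,-0.02,-0.1,0,0,0,0]
    - [255,0,0,0,0,0,0]

```text
time_s: 5.0
ee_pos: [0.5279, 0.0897, 0.0711]
eef_rot: [3.14, 0.0, 2.94]
force: [-4.5, 5.4, 9.4]
grip_width: 0.0152
grip_force: 25.0
```

Call:
apply_moves:
  deltas:
    - [255,-0.03,-0.15,0,0,0,0]
    - [255,-0.03,-0.15,0,0,0,0]
    - [255,-0.03,-0.15,0,0,0,0]
    - [255,-0.02,-0.1,0,0,0,0]
    - [255,0,0,0,0,0,0]
    - [255,0,0,0,0,0,0]

```text
time_s: 5.6
ee_pos: [0.5267, 0.0842, 0.071]
eef_rot: [3.14, -0.0, 2.94]
force: [-5.8, 6.3, 9.5]
grip_width: 0.0157
grip_force: 25.0
```

```bash
python3 - <<'E'
from h import *
c=shot('wrist','w3');o=ctrl.get_obs();print(o['ee_pos'],o['eef_rot'],o['force'])
a=np.load('pics/w2.npz')['img'][160:280,:340];b=c['img'][160:280,:340]
cv2.imwrite('pics/w23.png',cv2.resize(np.vstack([a,b])[:,:,::-1],(800,565)))
E
```

```text
[0.52670351 0.08425781 0.07102907] [ 3.14032748e+00 -9.85755195e-05  2.93986091e+00] [-4.97808855  5.60612905  8.6074305 ]
```

View pics/w23.png

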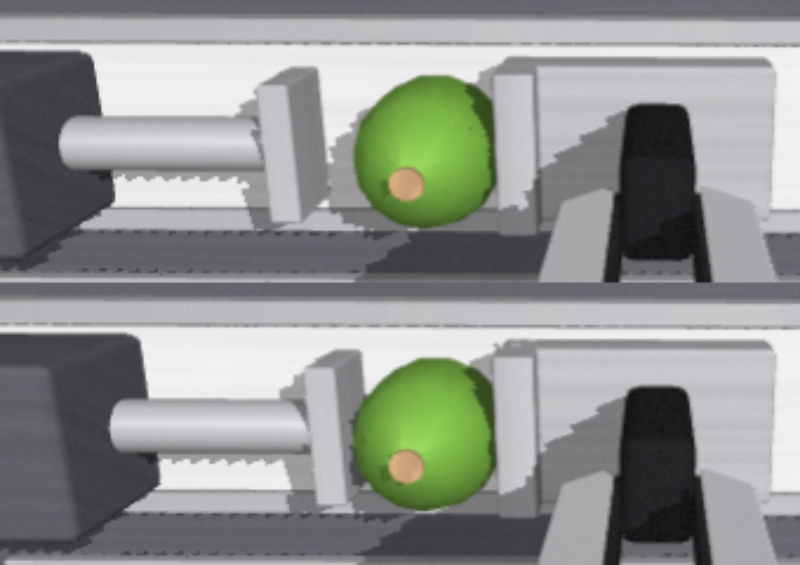

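The anvil plate and corm are now about touching: rod length is 196→193 px, so under 1 mm of press. I'll push 4 mm more.

Call:
apply_moves:
  deltas:
    - [255,-0.02,-0.1,0,0,0,0]
    - [255,-0.02,-0.1,0,0,0,0]
    - [255,-0.02,-0.1,0,0,0,0]
    - [255,-0.02,-0.1,0,0,0,0]
    - [255,0,0,0,0,0,0]
    - [255,0,0,0,0,0,0]

```text
time_s: 6.25
ee_pos: [0.5259, 0.0804, 0.071]
eef_rot: [3.14, -0.0, 2.94]
force: [-4.7, 6.8, 9.6]
grip_width: 0.0154
grip_force: 25.0
```

```bash
python3 - <<'E'
from h import *
c=shot('wrist','w4');o=ctrl.get_obs();print(o['ee_pos'],o['eef_rot'],o['force'])
a=np.load('pics/w3.npz')['img'][160:280,:340];b=c['img'][160:280,:340]
cv2.imwrite('pics/w34.png',cv2.resize(np.vstack([a,b])[:,:,::-1],(800,565)))
E
```

```text
[0.52594093 0.08044538 0.07105962] [ 3.13999264e+00 -7.03576788e-05  2.93983756e+00] [-5.43585799  6.86699266  9.31277896]
```

View pics/w34.png

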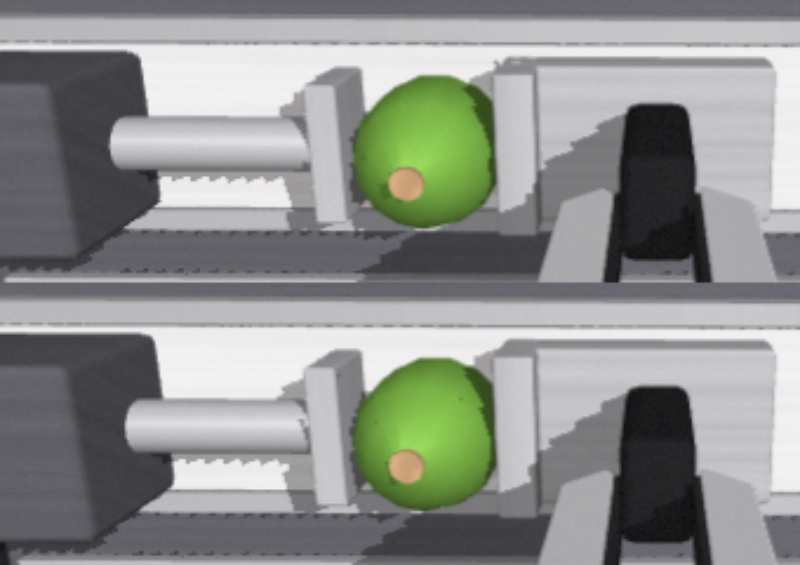

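The anvil now stays with the corm while the housing moved 15 px, so it is pressed in about 4–5 mm. I'll release and lift.

Call:
apply_moves:
  deltas:
    - [180,0,0,0,0,0,0]
    - [180,0,0,0,0,0,0]
    - [180,0,0,0,0,0,0]
    - [180,0,0,1,0,0,0]
    - [150,0,0,3,0,0,0]
    - [130,0,0,4,0,0,0]
    - [130,0,0,4,0,0,0]
    - [130,0,0,2,0,0,0]
    - [130,0,0,0,0,0,0]

```text
time_s: 7.2
ee_pos: [0.527, 0.0795, 0.2139]
eef_rot: [3.14, 0.005, 2.94]
force: [0.1, 0.4, -1.2]
grip_width: 0.0462
grip_force: 0.0
```

```bash
python3 - <<'E'
from h import *
c=shot('wrist','w5');o=ctrl.get_obs();print(o['ee_pos'],o['eef_rot'],o['force'],o['grip_width'])
a=np.vstack([c['img'][100:380]]);cv2.imwrite('pics/w5b.png',cv2.resize(a[:,:,::-1],(800,400)))
E
```

```text
[0.52634773 0.07945224 0.21163451] [3.14091268e+00 2.48100841e-03 2.93962252e+00] [-0.48702276  0.38022722 -0.09819398] 0.046156385226967515
```

View pics/w5b.png

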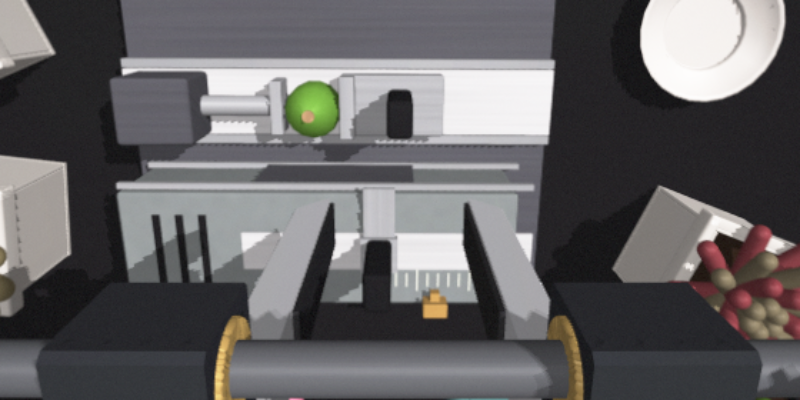

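The jaw stays closed on the corm after release. In the crop, the shutter grip is at (377,245) and the pointer nose at (434,291).

```bash
python3 - <<'E'
from h import *
d=np.load('pics/w5.npz');c={k:d[k] for k in d}
yaw=-.2016;X=np.array([np.cos(yaw),np.sin(yaw),0]);Y=np.array([-np.sin(yaw),np.cos(yaw),0])
O=np.array([.537,.037,0])
for n,u,v,z in[('gripL',366,260,.126),('gripR',391,260,.126),('gripLfar',363,300,.126),('grip top near',378,240,.126),('grip bottom near',378,240,.078),('grip topfar',378,308,.126),('ptr',434,291,.082),('ptrbodyL',423,305,.082),('ptrbodyR',447,305,.082)]:
    p=atz(c,u*.7,100+v*.7,z);q=p-O;print(n,p.round(4),(q@X).round(4),(q@Y).round(4))
T=O+.066*X+.027*Y;print(T)
E
```

```text
gripL [0.5825 0.0502 0.126 ] 0.0419 0.0221
gripR [0.5853 0.0636 0.126 ] 0.0419 0.0358
gripLfar [0.6062 0.0433 0.126 ] 0.0666 0.02
grip top near [0.5722 0.0592 0.126 ] 0.03 0.0288
grip bottom near [0.5937 0.0528 0.078 ] 0.0524 0.0268
grip topfar [0.6129 0.0504 0.126 ] 0.0716 0.0283
ptr [0.6345 0.0813 0.082 ] 0.0866 0.0629
ptrbodyL [0.6431 0.0724 0.082 ] 0.0968 0.0559
ptrbodyR [0.6462 0.0877 0.082 ] 0.0969 0.0716
[0.60706974 0.05023753 0.        ]
```

Call:
apply_moves:
  deltas:
    - [130,3.7,-1.3,0,0,0,0]
    - [130,4,-1.4,0,0,0,0]
    - [130,0,0,-2,0,0,0]
    - [130,0,0,-3,0,0,0]
    - [130,0,0,-3,0,0,0]
    - [130,0,0,-2,0,0,0]
    - [130,0,0,0,0,0,0]
    - [130,0,0,0,0,0,0]

```text
time_s: 8.05
ee_pos: [0.6028, 0.0525, 0.1101]
eef_rot: [-3.141, -0.001, 2.94]
force: [0.3, -0.4, 0.5]
grip_width: 0.046
grip_force: 0.0
```

Call:
apply_moves:
  deltas:
    - [255,0,0,0,0,0,0]
    - [255,0,0,0,0,0,0]
    - [255,0,0,0,0,0,0]
    - [255,0,0,0,0,0,0]
    - [255,0,0,0,0,0,0]
  grip_force: 35

```text
time_s: 8.55
ee_pos: [0.6031, 0.0521, 0.1107]
eef_rot: [-3.141, 0.001, 2.94]
force: [-2.2, -3.3, 4.7]
grip_width: 0.0151
grip_force: 35.0
```

Call:
apply_moves:
  deltas:
    - [255,0.06,0.3,0,0,0,0]
    - [255,0.1,0.5,0,0,0,0]
    - [255,0.1,0.5,0,0,0,0]
    - [255,0.1,0.5,0,0,0,0]
    - [255,0.1,0.5,0,0,0,0]
    - [255,0.1,0.5,0,0,0,0]
    - [255,0.06,0.3,0,0,0,0]
    - [255,0,0,0,0,0,0]
    - [255,0,0,0,0,0,0]

```text
time_s: 9.45
ee_pos: [0.6095, 0.0829, 0.1107]
eef_rot: [-3.141, 0.001, 2.94]
force: [-0.6, -6.4, 3.9]
grip_width: 0.0157
grip_force: 35.0
```

```bash
python3 - <<'E'
from h import *
o=ctrl.get_obs();print(o['ee_pos'],o['eef_rot'],o['force'],o['grip_width'])
w=shot('wrist','w6');s=shot('side','s6');t=shot('top','t6')
p=np.array([.642,.078,.082])
for c in(w,s,t):print(proj(c,p))
f=lambda c,n:cv2.resize(c['img'][max(0,int(proj(c,p)[1])-n):,max(0,int(proj(c,p)[0])-n):][:2*n,:2*n],(400,400),interpolation=cv2.INTER_CUBIC)
cv2.imwrite('pics/m6.png',np.hstack([f(w,70),f(s,25)])[:,:,::-1])
E
```

```text
[0.60950624 0.08291057 0.11071406] [-3.14069529e+00  1.04565008e-03  2.93962383e+00] [-0.64280975 -6.36092984  3.85774528] 0.01574555561185586
(np.float64(281.63508510839426), np.float64(286.55336710524114))
(np.float64(233.08993607367321), np.float64(240.84600657555663))
(np.float64(234.48552020389627), np.float64(170.8226266864038))
```

View pics/m6.png

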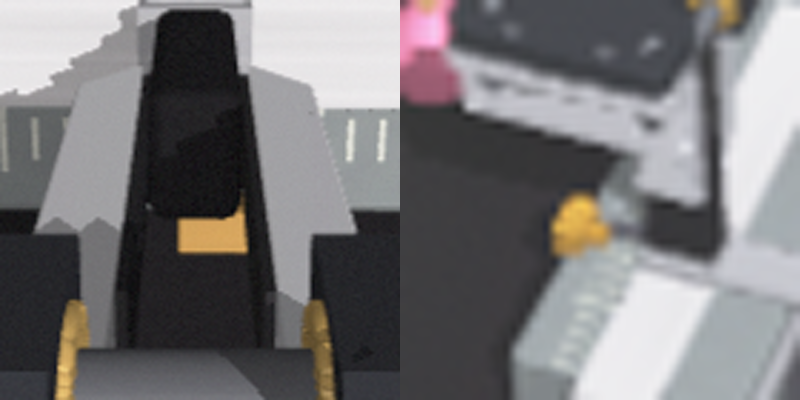

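```bash
python3 - <<'E'
from h import *
yaw=-.2016;X=np.array([np.cos(yaw),np.sin(yaw),0]);Y=np.array([-np.sin(yaw),np.cos(yaw),0])
d=np.load('pics/w6.npz');c={k:d[k] for k in d};T=np.array([.6095,.0829,0])
s=140/400;u0,v0=211,216
for z in(.07,.082):
  for u,v in[(178,235),(248,235),(247,205)]:
    q=atz(c,u0+u*s-.5,v0+v*s-.5,z)-T;print(z,u,(q@X).round(4),(q@Y).round(4))
d=np.load('pics/w5.npz');c={k:d[k] for k in d};T=np.array([.6031,.0521,0])
for u in(423,434,447):
    q=atz(c,u*.7,100+305*.7,.082)-T;print(u,(q@X).round(4),(q@Y).round(4))
E
```

```text
0.07 178 0.0471 -0.004
0.07 248 0.0471 0.012
0.07 247 0.0396 0.0117
0.082 178 0.0404 -0.0037
0.082 248 0.0404 0.0114
0.082 247 0.0333 0.0111
423 0.0351 0.0279
434 0.0351 0.0351
447 0.0351 0.0436
```

The pointer centre is about 4 mm beyond the grip (body at crop columns 178–248, grip 150–243). I'll pull 4.2 mm more.

Call:
apply_moves:
  deltas:
    - [255,0.04,0.2,0,0,0,0]
    - [255,0.04,0.21,0,0,0,0]
    - [255,0,0,0,0,0,0]
    - [255,0,0,0,0,0,0]

```text
time_s: 10.0
ee_pos: [0.6104, 0.0869, 0.1107]
eef_rot: [-3.141, 0.001, 2.939]
force: [-0.4, -6.8, 4.2]
grip_width: 0.0157
grip_force: 35.0
```

```bash
python3 - <<'E'
from h import *
o=ctrl.get_obs();print(o['ee_pos'],o['force'],o['grip_width'])
w=shot('wrist','w7');s=shot('side','s7');t=shot('top','t7')
f=lambda c,x,y,n:cv2.resize(c['img'][y-n:y+n,x-n:x+n],(400,400),interpolation=cv2.INTER_CUBIC)
cv2.imwrite('pics/m7.png',np.hstack([f(w,281,286,50),f(s,235,240,16)])[:,:,::-1])
E
```

```text
[0.61035015 0.08690627 0.11074504] [-0.4118546  -6.80928805  4.18835467] 0.01569316667774679
```

View pics/m7.png

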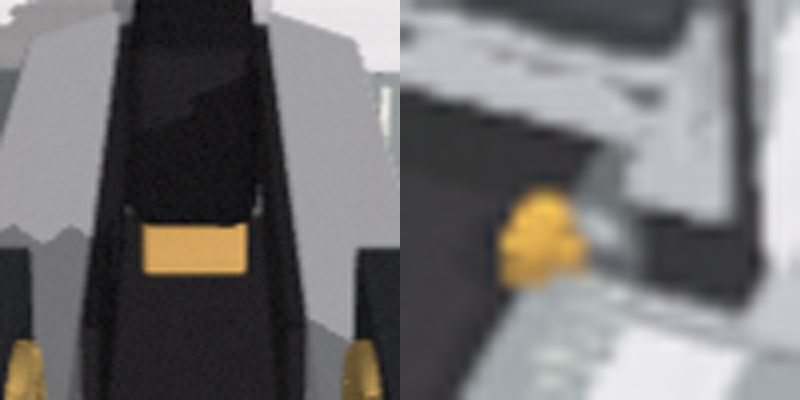

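The pointer body spans crop columns 143–247 (middle 195) and the grip's foot ~128–260 (middle 194), so they are aligned within about 0.3 mm. The side view shows the fin meeting the nose. Handing in while still holding.

```bash
python3 -c "
from station import ctrl
print(ctrl.hand_in())"
```

```text
the job is handed in; nothing more can be done
None
```

The job is handed in: the jaw is left against the corm with the anvil pressed in about 4–5 mm, and the arm is still holding the shutter with its grip, and so the fin, within about 0.3 mm of the brass pointer, by my picture measurements at about 10 s on the clock (no verdict was returned).

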